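# Seat the temperature probe in the open well of the stage

### The arm

A 6-joint arm with a two-finger parallel gripper is mounted at the origin on the work surface. World frame = base frame: x ahead of the robot, y to its left, z up, the work surface at z = 0. Lengths are in m, angles in rad, forces in N, time in s.
With the tool pointing down it reaches from about 0.375 to 0.9 m from the base axis. Payload 3.1 kg.
Tool frame: the origin (TCP) lies midway between the tips of the shut fingers; the grasp point (between the pads) lies 19 mm behind it; z points along the fingers, y is the line along which they close (so a half turn about z gives the same grasp; the last joint's range is limited). The gripper opens to 87 mm and grips with 3 to 60 N. Pads are 19 mm wide; open, the fingers measure 117 mm over their backs; the gripper's body (75 mm by 190 mm) begins 51 mm behind the grasp point.
Start: joints at [-0.178, 0.527, 1.433, -0, 1.181, -0.178], TCP at [0.625, 0, 0.223] pointing down, gripper open.
Joint ranges: [-3.08, 3.08], [-0.75, 2.2], [0.22, 2.44], [-1.43, 4.57], [0, 2.65], [-2.85, 2.85]. Speed limits (rad/s): [2.79, 2.79, 3.14, 3.14, 3.14, 3.14].

### API

Orientations are given as a unit quaternion [x, y, z, w].
In Python, from rig import robot gives the robot as it stands. The module is installed in compiled form; this text tells all that it offers.
- The arm moves only by the tool play_rows, never from a script. Its arguments are lists of equal length, an entry for each row: "gripper": the closure, from -1 (fully open) to 1 (shut); "delta_pos": the shift along the tool's x, y, z in cm, a list of three; "turn": the turn, a rotation vector about the tool's x, y, z in rad, a list of three. A call has 1 to 12 rows; each row is the pose to reach, as a shift and turn from the pose commanded when the call began, along the tool's axes at that moment; what a row does not reach only later rows make up. A row lasts 1/8 s, in which the tool goes at most 62.5 mm and 10.7 degrees, less where a joint would pass 70% of its speed; a pose out of reach is approached as far as the arm can. A call with a gripper value outside its range is refused whole. The fingers move at their own pace and stop on an object; "squeeze" is the grip in N (left out, the last holds). Time passes only in rows, so rows that repeat a pose let the fingers close. It gives the time, the measured TCP pose, the force, the opening and the grip force at its end, in the units of the state.
- robot.get_obs(): the state, without advancing time (a new reading comes with each control period).
- robot.camera(name): name is "scene" or "side" or "wrist"; returns a dict with "color" (420x560x3 uint8, red, green, blue), "vfov" (degrees; the focal length in pixels is half the picture's height over the tangent of half this angle, whatever the lens; pixels are square), "cx", "cy" (the principal point, pixels), "R" (3x3) and "t" (3): a world point X has camera coordinates R X + t. Camera axes: x right, y down, z forward; pixel columns grow to the right and rows downward; lengths in m; the calibration is good to about 2 mm. The wrist camera is an equidistant fisheye: a pixel r from the principal point sees the ray r / f radians off the axis. A picture is of the moment at which its call begins. There is no depth.
- robot.hand_in(): hands the job in; it is judged then, once.
The state is a dict: "time": time; "q": joint angles; "joint_velocities": joint speeds; "joint_torque": joint torques, N m; "position": TCP position; "tool_rot": TCP orientation; "ft_force": force on the tool from outside, world axes, zero at the start; "moment": the same for the moment, N m; "grip_width": finger opening in m; "grip_force": force on a finger pad.
Only numpy, scipy, OpenCV 4.12 (cv2) and the standard library are available. Lean on these libraries where they do the work, as an engineer would, in place of code of your own. Each camera call takes 0.05 s, during which the arm holds its last target. There are 200 camera calls.

### The job

Lift the cover off the temperature stage and set it down flat, knob up, in the steel tray; then take the thin probe from the rack. Only one of the stage's three wells is open to full depth, the other two are blocked partway down: feel for the open one and leave the thin probe in it, fully home with its collar on the block. Drop nothing, leave the thick probe in the rack and do not disturb the other things on the bench.

Things in the scene. Friction and masses are not known exactly. Their poses are not given: they have to be found in the camera images.
- stage: Fixed temperature stage: aluminium block 56 (x) x 150 (y) x 70 mm high, steel wall 95 mm high on its -x side (x = -40 to -28 mm). Origin: centre of the underside. Three like wells along y in the top, 13 mm wide, 2 mm chamfer: one takes the 60 mm stem, two are blocked 30 mm down; which is open changes each run. At first the cover lies over them.
- well0 (a point): Centre of the mouth of well 0, on the block's top face (70 mm above the bench), at y = -45 mm in the stage's frame.
- well1 (a point): Centre of the mouth of well 1, on the block's top face (70 mm above the bench), at y = 0 mm in the stage's frame.
- well2 (a point): Centre of the mouth of well 2, on the block's top face (70 mm above the bench), at y = 45 mm in the stage's frame.
- cover: Loose grey cover, 0.22 kg, over the stage: plate 62 (x) x 166 (y) x 6 mm with a 14 mm skirt, 5 mm thick, below the ends and the +x side; 3 mm play round the block. Origin: level with the skirt's lower edge, 20 mm below the plate's upper face; the plate runs from x = -26 to 36 mm, y = -83 to 83 mm.
- cover_knob (a point): Centre of the cover's round black knob: 28 mm across and 28 mm high, on a 16 mm neck 8 mm high; this point is 42 mm above the cover's origin and 14 mm below the knob's top.
- tray: Shallow steel tray, fixed, outside 130 (x) x 200 (y) x 22 mm, walls and floor 4 mm. Origin: centre of its underside.
- rack: White plastic probe rack, fixed: top plate 70 (x) x 170 (y) x 8 mm, its upper face 80 mm above the bench, on two end walls, open at front and back; two 20 mm holes at y = -43 and +43 mm. The two probes hang in it by their collars, either one in either hole.
- probe: The thin probe, about 0.12 kg: steel stem 10 mm across and 60 mm long with a tapered tip (5 mm across), steel collar 36 mm across and 6 mm thick, and above it a black round handle 20 mm across and 60 mm long. Origin: tip of the stem; z up along it; handle from z = 66 to 126 mm.
- probe_tip (a point): Centre of the lower end of the thin probe's stem.
- probe_collar (a point): Centre of the underside of the thin probe's collar, 60 mm above its tip.
- thick_probe: The thick probe, not to be moved: as the thin one but stem 16 mm across and handle 30 mm across and 45 mm long. Origin: tip of the stem; top at z = 111 mm.
- jar: Loose amber glass jar, 40 mm across, 60 mm high. Origin: centre of its underside.
- vial: Loose clear glass jar with black lid, 36 mm across, 65 mm high. Origin: centre of its underside.
- flange: Loose steel blank flange, 76 mm across, 16 mm high. Origin: centre of its underside.
- wrench: Loose wrench, 160 mm long, lying along its x.
- gasket: Loose copper ring, 60 mm across, 5 mm high. Origin: centre of its underside.
- beaker: Loose glass cup, 64 mm across, 80 mm high. Origin: centre of its underside.

How it is judged:
On the way, in this order (a step that is already met when the one before it is completed fails the run):
1. the cover lies flat in the tray, let go (z of cover in the frame of tray between -0.005 and 0.01 m and x of cover in the frame of tray between -0.06 and 0.06 m and y of cover in the frame of tray between -0.09 and 0.09 m and angle between cover's own z axis and vertical below 0.08 rad and linear speed of cover below 0.03 m/s and contact force between cover and the fingers below 0.1 N), for 0.2 s.
2. the thin probe is fully home in a well (((horizontal distance between probe_collar and well0 below 0.005 m and z of probe_collar in the frame of well0 below 0.004 m) or (horizontal distance between probe_collar and well1 below 0.005 m and z of probe_collar in the frame of well1 below 0.004 m) or (horizontal distance between probe_collar and well2 below 0.005 m and z of probe_collar in the frame of well2 below 0.004 m))), for 0.2 s.
At the end, for the whole second after the job is handed in: Cover flat (0.08 rad), knob up, at rest on the tray floor, origin within 60 mm (x), 90 mm (y) of the tray centre, under 10 mm up; thin probe at rest, upright (0.08 rad) in a well, collar under 4 mm above the block and within 5 mm of the well axis; thick probe moved under 20 mm (z of cover in the frame of tray between -0.005 and 0.01 m and x of cover in the frame of tray between -0.06 and 0.06 m and y of cover in the frame of tray between -0.09 and 0.09 m and angle between each of cover, probe's own z axis and vertical below 0.08 rad and linear speed of each of cover, probe below 0.03 m/s and ((horizontal distance between probe_collar and well0 below 0.005 m and z of probe_collar in the frame of well0 below 0.004 m) or (horizontal distance between probe_collar and well1 below 0.005 m and z of probe_collar in the frame of well1 below 0.004 m) or (horizontal distance between probe_collar and well2 below 0.005 m and z of probe_collar in the frame of well2 below 0.004 m)) and distance of thick_probe from where it was at the start of the episode below 0.02 m); the robot touches nothing.
It fails at once if the cover is dropped (falls free faster than 0.9 m/s) (linear speed of cover above 0.9 m/s and contact force between cover and the fingers below 0.3 N).
It fails at once if the thin probe is dropped (falls free faster than 0.9 m/s) (linear speed of probe above 0.9 m/s and contact force between probe and the fingers below 0.3 N).
It fails at once if a bystander or the thick probe is pushed more than 25 mm from its place (distance of any of jar, vial, flange, wrench, gasket, beaker, thick_probe from where it was at the start of the episode above 0.025 m).
It also fails if it takes over 72 s, if anything falls off the work surface, if the arm or the gripper's body presses on something with over 40 N, if the wrist force passes 120 N, or if a joint passes its speed limit or range.

## Working session

There is one attempt and no reset: what is moved stays moved. The work goes in short steps, Python scripts to look and compute and a tool call to move; the robot and the scene stay as the last step left them, time stands still between calls to the robot, and variables do not carry over. Pictures are saved under pics/ and viewed, at most 10 in all, crops included, and the job is handed in when it is done.

Besides the shell and the picture viewer there is one more tool, called after "Call:" by a JSON object that holds its "method" and its "body", one argument or row to a line. play_rows: Moves the arm, as the interface text tells. Its arguments: {"type":"object","properties":{"gripper":{"type":"array","items":{"type":"number"}},"delta_pos":{"type":"array","items":{"type":"array","items":{"type":"number"}}},"turn":{"type":"array","items":{"type":"array","items":{"type":"number"}}},"squeeze":{"type":"number"}},"required":["gripper","delta_pos","turn"]}

```bash
mkdir -p pics; cat > h.py <<'E'
import numpy as np,cv2,pickle
from rig import robot
def snap(n,f):
    c=robot.camera(n); pickle.dump(c,open(f'pics/{f}.pkl','wb')); cv2.imwrite(f'pics/{f}.png',c['color'][:,:,::-1]); return c
def load(f): return pickle.load(open(f'pics/{f}.pkl','rb'))
def ray(c,u,v,fish=False):
    f=210/np.tan(np.radians(c['vfov'])/2); x,y=u-c['cx'],v-c['cy']
    if fish:
        r=np.hypot(x,y); a=r/f; d=np.array([x/r*np.sin(a),y/r*np.sin(a),np.cos(a)])
    else: d=np.array([x/f,y/f,1])
    R=np.array(c['R']);t=np.array(c['t']); return -R.T@t, R.T@d
def atz(c,u,v,z,fish=False):
    o,d=ray(c,u,v,fish); return o+d*(z-o[2])/d[2]
def proj(c,X,fish=False):
    f=210/np.tan(np.radians(c['vfov'])/2); p=np.array(c['R'])@X+np.array(c['t'])
    if fish:
        r=np.hypot(p[0],p[1]);k=f*np.arctan2(r,p[2])/r; return np.array([c['cx']+k*p[0],c['cy']+k*p[1]])
    return np.array([c['cx']+f*p[0]/p[2],c['cy']+f*p[1]/p[2]])
E
python3 - <<'E'
from h import *
for n in('scene','side','wrist'):
    c=snap(n,n+'0'); print(n,c['vfov'],c['cx'],c['cy'],-np.array(c['R']).T@c['t'])
a=cv2.imread('pics/scene0.png');b=cv2.imread('pics/side0.png')
print(robot.get_obs())
E
```

```text
scene 55.008948151547706 277.3728583524992 203.23856870555872 [0.93979526 0.43345838 0.75369692]
side 49.12683199313077 280.02530341456304 209.38274171859345 [ 0.47574265 -1.02650963  0.80542208]
wrist 65.70646984690485 277.66708564564595 206.71592719030795 [0.62547201 0.07831631 0.38327527]
{'time': 0.15, 'q': array([-1.78506138e-01,  5.28284138e-01,  1.43363035e+00, -4.57508708e-05,
        1.18137187e+00, -1.78526586e-01]), 'joint_velocities': array([ 0.00022069, -0.00162414, -0.00352151, -0.00117038, -0.00094842,
        0.0006395 ]), 'joint_torque': array([ 9.14956272e-04, -4.40429199e+01, -1.76841742e+01,  6.33679633e-02,
        5.52540855e-02, -1.06930895e-04]), 'position': array([6.24430597e-01, 1.15225279e-04, 2.21769939e-01]), 'tool_rot': array([ 7.07093144e-01,  7.07119910e-01, -5.00344916e-04, -6.83564980e-04]), 'ft_force': array([-0.02966836,  0.10330537,  0.3701558 ]), 'moment': array([ 0.00090309, -0.0624738 , -0.02802843]), 'grip_force': 0.0, 'grip_width': 0.08697475148702322}
```

View pics/scene0.png

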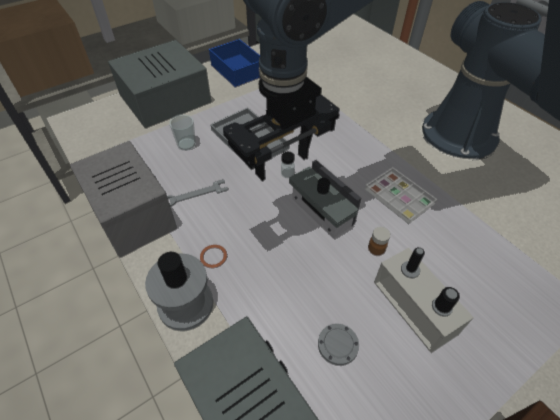

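View pics/side0.png

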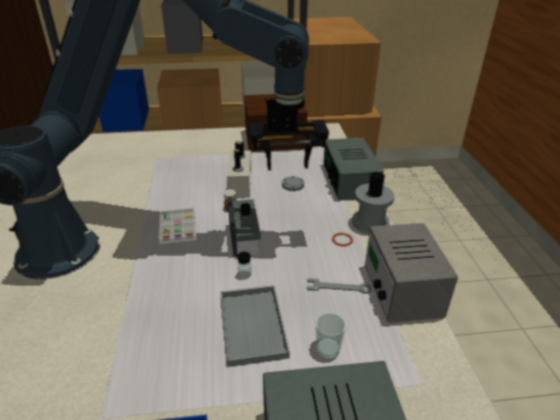

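View pics/wrist0.png

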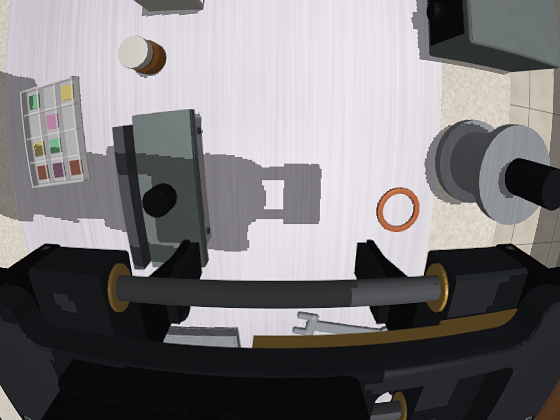

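The three views show the stage with its cover and black knob (scene ~(323,185), wrist ~(159,200)), the rack with two probes (scene ~(415,262), (447,300)), and the tray (side ~(253,325)). I'll enlarge the parts that matter.

```bash
python3 - <<'E'
import cv2,numpy as np
s=cv2.imread('pics/scene0.png');d=cv2.imread('pics/side0.png');w=cv2.imread('pics/wrist0.png')
def crop(im,u,v,W,H,k): return cv2.resize(im[v:v+H,u:u+W],None,fx=k,fy=k,interpolation=cv2.INTER_CUBIC)
A=crop(s,365,230,120,120,2.5*1.0)  # 300
B=crop(s,280,150,100,120,2.5)
B=cv2.copyMakeBorder(B,0,0,0,0,0)
C=crop(d,210,280,100,90,3) #300x270
D=crop(w,100,90,130,200,3) #390x600
E=crop(s,365,230,120,130,3.3)
o=np.zeros((600,800,3),np.uint8)
o[:D.shape[0],:390]=D
o[0:330,400:730]=crop(s,365,240,110,110,3)
o[330:600,400:700]=C
cv2.imwrite('pics/comp.png',o)
E
```

```text
(no output)
```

View pics/comp.png

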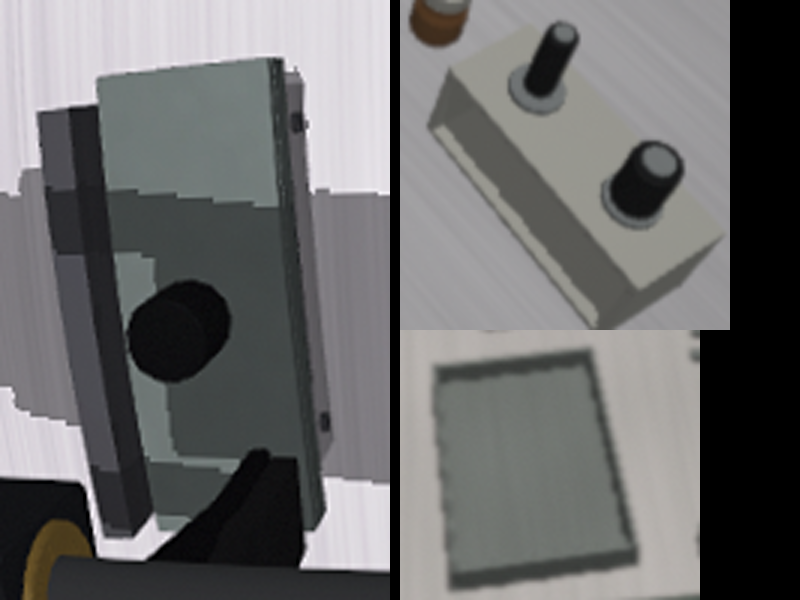

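```bash
python3 - <<'E'
from h import *
np.set_printoptions(precision=4,suppress=True)
w=load('wrist0');s=load('scene0');d=load('side0')
print('knob w',atz(w,156.7,202.7,.112,1)[:2],'knob s',[atz(s,323,180,.112)[:2]])
for p in [(132.3,115),(190.7,109.3),(204,266),(153.3,265)]: print('plate',atz(w,*p,.076,1)[:2])
for p in [(383.3,263.3),(472.3,318.3),(444,336.7),(407,248.5)]: print('rack',atz(s,*p,.08)[:2])
print('thin',atz(s,420,251,.146)[:2],atz(s,410.7,270,.086)[:2],'thick',atz(s,451.7,293.3,.131)[:2])
for p in [(221,292.3),(274,286.7),(289,355+5*0),(226.7,363.3+6*0)]: print('tray',atz(d,*p,.022)[:2])
print('jar',atz(s,379,235,.06)[:2],atz(w,137,53,.06,1)[:2],'vial',atz(s,288,157,.065)[:2],'vial side',atz(d,244,258,.065)[:2],'beaker',atz(d,330,327,.08)[:2])
print('flange',atz(s,338,342,.016)[:2],'wr',w['R'])
E
```

```text
knob w [0.5144 0.002 ] knob s [array([ 0.5108, -0.0062])]
plate [0.4793 0.083 ]
plate [0.5415 0.0844]
plate [ 0.5451 -0.0789]
plate [ 0.4859 -0.0801]
rack [0.5335 0.2115]
rack [0.4848 0.3825]
rack [0.5519 0.3761]
rack [0.4703 0.2137]
thin [0.5012 0.2523] [0.5049 0.2539] thick [0.5109 0.3376]
tray [ 0.437  -0.2304]
tray [ 0.5641 -0.2261]
tray [ 0.5729 -0.427 ]
tray [ 0.4452 -0.4324]
jar [0.4797 0.1496] [0.4782 0.1494] vial [ 0.501  -0.1485] vial side [ 0.4971 -0.1625] beaker [ 0.6577 -0.4132]
flange [0.6843 0.265 ] wr [[ 1.     -0.001  -0.0034]
 [-0.     -0.959   0.2833]
 [-0.0036 -0.2833 -0.959 ]]
```

Call:
{"method": "play_rows", "body": {
  "gripper": [-1, -1, -1, -1, -1, -1, -1, -1, -1, -1, -1],
  "delta_pos": [
    [0.2, -11, 2],
    [0.2, -11, 6],
    [0.2, -11, 6],
    [0.2, -11, 6],
    [0.2, -11, 6],
    [0.2, -11, 6],
    [0.2, -11, 6],
    [0.2, -11, 6],
    [0.2, -11, 6],
    [0.2, -11, 6],
    [0.2, -11, 6]
  ],
  "turn": [
    [0, 0, 0.18],
    [0, 0, 0.36],
    [0, 0, 0.54],
    [0, 0, 0.72],
    [0, 0, 0.9],
    [0, 0, 1.08],
    [0, 0, 1.26],
    [0, 0, 1.44],
    [0, 0, 1.571],
    [0, 0, 1.571],
    [0, 0, 1.571]
  ]
}}

```text
time: 1.52
position: [0.5149, 0.0021, 0.1624]
tool_rot: [1.0, 0.001, -0.0, -0.0]
ft_force: [-0.4, 0.4, -0.1]
grip_width: 0.0871
grip_force: 0.0
```

```bash
python3 - <<'E'
from h import *
c=snap('wrist','w1');o=robot.get_obs();print(o['position'],o['tool_rot'],o['time'],o['grip_width'],o['ft_force'])
for z in(.076,.112): print(proj(c,np.array([.5144,.002,z]),True))
E
```

```text
[0.51488307 0.00204959 0.16245464] [ 9.99999786e-01  6.39426875e-04 -1.36643881e-04 -3.27322226e-05] 1.575 0.08695333766929286 [ 0.67395865  0.73771015 -0.53480048]
[278.23299025 213.21781683]
[278.34588566 228.94611709]
```

View pics/w1.png

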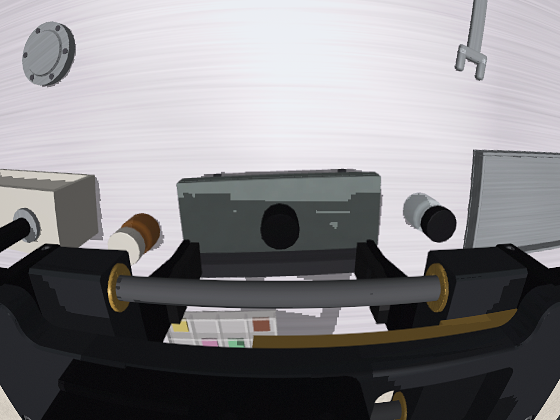

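Knob top is at about (280,228), as predicted, with the vial and jar clear on both sides. Lower and grip.

Call:
{"method": "play_rows", "body": {
  "gripper": [-1, -1, -1, 1, 1, 1, 1, 1],
  "delta_pos": [
    [0, 0, 4],
    [0, 0, 8],
    [0, 0, 8],
    [0, 0, 8],
    [0, 0, 8],
    [0, 0, 8],
    [0, 0, 8],
    [0, 0, 8]
  ],
  "turn": [
    [0, 0, 0],
    [0, 0, 0],
    [0, 0, 0],
    [0, 0, 0],
    [0, 0, 0],
    [0, 0, 0],
    [0, 0, 0],
    [0, 0, 0]
  ],
  "squeeze": 40
}}

```text
time: 2.58
position: [0.5151, 0.002, 0.0829]
tool_rot: [1.0, -0.0, 0.0, 0.0]
ft_force: [0.2, -0.2, -0.5]
grip_width: 0.0452
grip_force: 0.0
```

Call:
{"method": "play_rows", "body": {
  "gripper": [1, 1, 1, 1, 1, 1],
  "delta_pos": [
    [0, 0, 0],
    [0, 0, 0],
    [0, 0, 0],
    [0, 0, 0],
    [0, 0, 0],
    [0, 0, -0.5]
  ],
  "turn": [
    [0, 0, 0],
    [0, 0, 0],
    [0, 0, 0],
    [0, 0, 0],
    [0, 0, 0],
    [0, 0, 0]
  ]
}}

```text
time: 3.32
position: [0.5143, 0.0023, 0.0871]
tool_rot: [1.0, -0.0, -0.001, -0.0]
ft_force: [0.0, 0.3, -1.4]
grip_width: 0.0269
grip_force: 40.0
```

Call:
{"method": "play_rows", "body": {
  "gripper": [1, 1, 1, 1, 1, 1, 1, 1, 1, 1, 1, 1],
  "delta_pos": [
    [0, 0, -2],
    [0, 0, -5],
    [0, 0, -9],
    [0, 0, -10],
    [0, 3, -10],
    [-0.1, 7, -10],
    [-0.2, 12, -10],
    [-0.4, 17, -10],
    [-0.6, 22, -10],
    [-0.8, 27, -10],
    [-0.8, 31, -10],
    [-0.8, 33.1, -10]
  ],
  "turn": [
    [0, 0, 0],
    [0, 0, 0],
    [0, 0, 0],
    [0, 0, 0],
    [0, 0, 0],
    [0, 0, 0],
    [0, 0, 0],
    [0, 0, 0],
    [0, 0, 0],
    [0, 0, 0],
    [0, 0, 0],
    [0, 0, 0]
  ]
}}

```text
time: 4.82
position: [0.5062, -0.3305, 0.1861]
tool_rot: [1.0, -0.001, -0.001, -0.001]
ft_force: [0.3, 0.5, -1.7]
grip_width: 0.027
grip_force: 40.0
```

```bash
python3 - <<'E'
from h import *
c=snap('side','s2');w=snap('wrist','w2');o=robot.get_obs();print(o['position'],o['tool_rot'],o['time'],o['grip_width'],o['ft_force'])
a=cv2.imread('pics/side0.png')
im=np.hstack([cv2.resize(cv2.imread('pics/s2.png')[180:400,180:380],(400,440)),cv2.imread('pics/w2.png')[:,80:480]] if 0 else [cv2.resize(cv2.imread('pics/s2.png')[180:390,180:380],(400,420)),cv2.imread('pics/w2.png')[:,80:480]])
cv2.imwrite('pics/c2.png',im)
E
```

```text
[ 0.50658496 -0.33044866  0.18650798] [ 9.99999138e-01 -1.26325712e-03 -2.63852346e-04 -2.42339698e-04] 4.925 0.027261191324328075 [-0.59305312  0.12864315 -2.72701673]
```

View pics/c2.png

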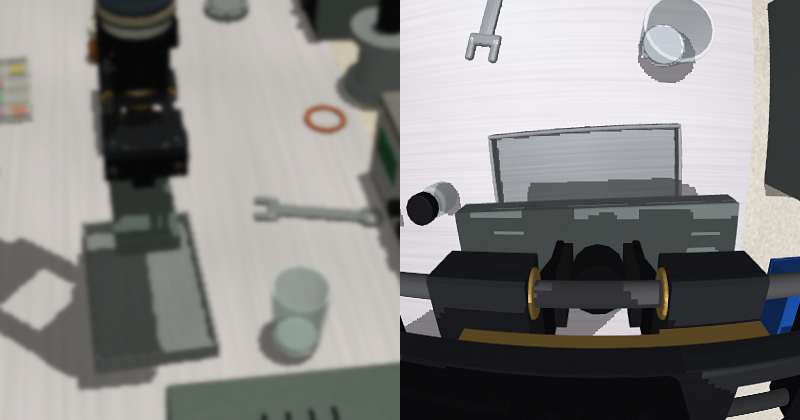

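```bash
python3 - <<'E'
from h import *
w=load('w2')
for p in [(169,135),(360,124)]: print(atz(w,*p,.022,1))
# cover far plate edge in wrist, z = 0.076+0.1035
for p in [(137,205),(419,197)]: print('cov',atz(w,*p,.076+.1036,1))
E
```

```text
[ 0.56612689 -0.22065281  0.022     ]
[ 0.57543292 -0.41637465  0.022     ]
cov [ 0.53656776 -0.25160355  0.1796    ]
cov [ 0.5406259  -0.41334392  0.1796    ]
```

Call:
{"method": "play_rows", "body": {
  "gripper": [1, 1, 1, 1, 1, 1, 1, 1, 1],
  "delta_pos": [
    [0, -0.8, 2],
    [0, -0.8, 6],
    [0, -0.8, 10],
    [0, -0.8, 12.5],
    [0, -0.8, 13.5],
    [0, -0.8, 14.3],
    [0, -0.8, 14.8],
    [0, -0.8, 15.1],
    [0, -0.8, 15.1]
  ],
  "turn": [
    [0, 0, 0],
    [0, 0, 0],
    [0, 0, 0],
    [0, 0, 0],
    [0, 0, 0],
    [0, 0, 0],
    [0, 0, 0],
    [0, 0, 0],
    [0, 0, 0]
  ]
}}

```text
time: 6.05
position: [0.507, -0.3211, 0.0369]
tool_rot: [1.0, -0.0, 0.0, 0.0]
ft_force: [-0.5, -0.6, -2.0]
grip_width: 0.0266
grip_force: 40.0
```

Call:
{"method": "play_rows", "body": {
  "gripper": [1, 1, 1, 1],
  "delta_pos": [
    [0, 0, 0.2],
    [0, 0, 0.35],
    [0, 0, 0.5],
    [0, 0, 0.5]
  ],
  "turn": [
    [0, 0, 0],
    [0, 0, 0],
    [0, 0, 0],
    [0, 0, 0]
  ]
}}

```text
time: 6.55
position: [0.5068, -0.3209, 0.0314]
tool_rot: [1.0, -0.0, -0.0, -0.0]
ft_force: [-0.5, 0.4, -1.9]
grip_width: 0.0272
grip_force: 40.0
```

Call:
{"method": "play_rows", "body": {
  "gripper": [1, 1, 1],
  "delta_pos": [
    [0, 0, 0.1],
    [0, 0, 0.2],
    [0, 0, 0.2]
  ],
  "turn": [
    [0, 0, 0],
    [0, 0, 0],
    [0, 0, 0]
  ]
}}

```text
time: 6.92
position: [0.507, -0.3211, 0.0306]
tool_rot: [1.0, -0.0, 0.0, 0.0]
ft_force: [-0.8, 0.9, 4.6]
grip_width: 0.0267
grip_force: 40.0
```

```bash
python3 - <<'E'
from h import *
snap('side','s3')
cv2.imwrite('pics/c3.png',cv2.resize(cv2.imread('pics/s3.png')[240:380,180:340],None,fx=4,fy=4,interpolation=2))
print(robot.get_obs()['ft_force'])
E
```

```text
[-1.43308365  1.48424093  6.047741  ]
```

View pics/c3.png

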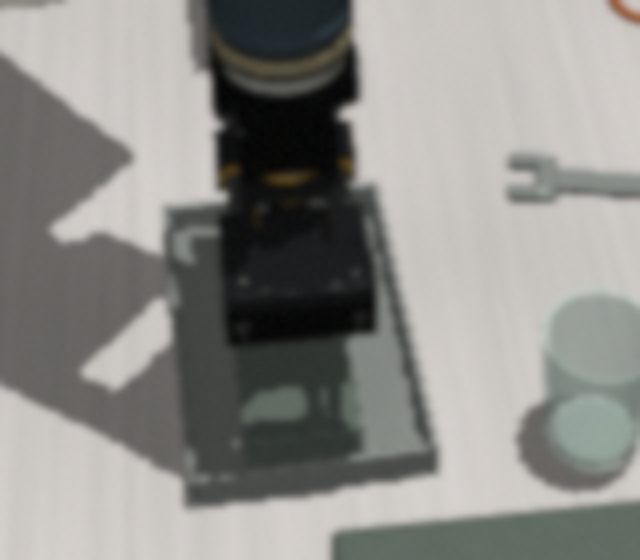

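Contact came at the expected floor height and the cover lies inside the tray walls. Release, rise and go above the thin probe.

Call:
{"method": "play_rows", "body": {
  "gripper": [-1, -1, -1, -1, -1, -1, -1, -1, -1, -1, -1],
  "delta_pos": [
    [0, 0, 0],
    [0, 0, 0],
    [0, 0, 0],
    [0, 0, 0],
    [0, 0, 0],
    [0, 0, -0.5],
    [0, 0, -4],
    [0, 0, -9],
    [0, 0, -14],
    [0, 0, -19],
    [0, 0, -19]
  ],
  "turn": [
    [0, 0, 0],
    [0, 0, 0],
    [0, 0, 0],
    [0, 0, 0],
    [0, 0, 0],
    [0, 0, 0],
    [0, 0, 0],
    [0, 0, 0],
    [0, 0, 0],
    [0, 0, 0],
    [0, 0, 0]
  ]
}}

```text
time: 8.35
position: [0.5093, -0.323, 0.2249]
tool_rot: [1.0, -0.0, 0.004, 0.004]
ft_force: [-0.3, 0.1, -0.4]
grip_width: 0.0867
grip_force: 0.0
```

```bash
python3 - <<'E'
from h import *
snap('wrist','w4');print(robot.get_obs()['ft_force'])
E
```

```text
[-0.54603829  0.54189037  0.35863723]
```

View pics/w4.png

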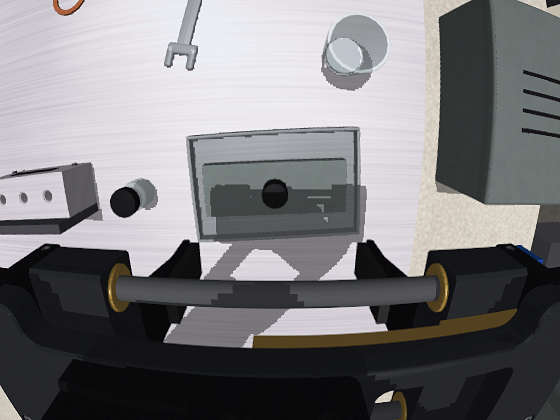

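Call:
{"method": "play_rows", "body": {
  "gripper": [-1, -1, -1, -1, -1, -1, -1, -1, -1, -1, -1, -1],
  "delta_pos": [
    [0, -6, 0],
    [0, -12, 0],
    [0, -18, 0],
    [0, -24, 0],
    [0, -30, 0],
    [0, -36, 0],
    [0, -42, 0],
    [0, -48, 0],
    [0, -54, 0],
    [0, -57.4, 0],
    [0, -57.4, 0],
    [0, -57.4, 0]
  ],
  "turn": [
    [0, 0, 0],
    [0, 0, 0],
    [0, 0, 0],
    [0, 0, 0],
    [0, 0, 0],
    [0, 0, 0],
    [0, 0, 0],
    [0, 0, 0],
    [0, 0, 0],
    [0, 0, 0],
    [0, 0, 0],
    [0, 0, 0]
  ]
}}

```text
time: 9.9
position: [0.506, 0.2522, 0.2182]
tool_rot: [1.0, 0.0, -0.002, 0.001]
ft_force: [-0.2, -0.6, -0.2]
grip_width: 0.087
grip_force: 0.0
```

```bash
python3 - <<'E'
from h import *
w=snap('wrist','w5');o=robot.get_obs();print(o['position'],o['time'],o['ft_force'])
for X in [(.505,.253,.146),(.51,.338,.131)]: print(proj(w,np.array(X),1))
E
```

```text
[0.50634681 0.25182737 0.21852462] 9.95 [-0.12207856 -0.31970097 -0.00440536]
[277.05219338 219.33467126]
[174.16648166 207.45882883]
```

View pics/w5.png

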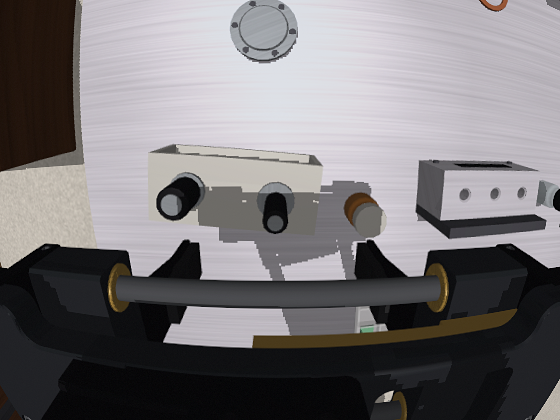

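The cover sits flat in the tray. In w5 the thin handle's top is at about (275.5,224) and the thick one's at (171,205). The stage block is uncovered at upper right, so I'll locate its well mouths by code.

```bash
python3 - <<'E'
from h import *
w=load('w5')
print(atz(w,275.5,224,.146,1),atz(w,171,205,.131,1))
g=cv2.cvtColor(w['color'],cv2.COLOR_RGB2GRAY)
sub=g[205:235,262:290]
print(sub[::2,::2])
ww=load('w4');
E
```

```text
[0.50123854 0.25419015 0.146     ] [0.51212482 0.3405995  0.131     ]
[[ 77  41   9   9   9   8  12  11   9  10   9   6  40  80]
 [ 77  34   8  10  11  11  11   8  10   7   9   8  22  82]
 [ 79  25   8   9  10  10   7   7   8   9   9   8   7  81]
 [ 80  17   9   6  11  13  16  13  15  10  10   9   5  78]
 [ 84  10   9  13  10  14  13  15  15  16  13   9   4  77]
 [113   5  11  13   9  32  45  47  21  11  13  13   2 106]
 [ 91   9  12   9  64  79  81  80  81  50   9  11   8 105]
 [ 58   8  12  63  80  78  80  79  79  80  40  11  11 106]
 [ 54   9   8  80  81  80  79  80  81  81  76  10  10 107]
 [ 70  11   7  79  79  80  78  79  77  78  83   8  11 101]
 [113  14  10  80  81  81  80  81  79  81  73  10   5 106]
 [110  20   8  50  82  80  79  78  79  81  28   9  74 108]
 [107 107  21   9  50  84  82  82  84  39   7  23 106 107]
 [111 112 110  19   6  22  31  33  18   5  48 110 107 107]
 [109 110 111 111 109  83   8  50  79 109 112 111 110 110]]
```

Call:
{"method": "play_rows", "body": {
  "gripper": [-0.4, -0.4, -0.4, -0.4, -0.4, 1, 1, 1, 1, 1, 1, 1],
  "delta_pos": [
    [-0.4, -0.2, 0],
    [-0.4, -0.2, 2],
    [-0.4, -0.2, 6],
    [-0.4, -0.2, 10],
    [-0.4, -0.2, 11.7],
    [-0.4, -0.2, 11.7],
    [-0.4, -0.2, 11.7],
    [-0.4, -0.2, 11.7],
    [-0.4, -0.2, 11.7],
    [-0.4, -0.2, 11.7],
    [-0.4, -0.2, 11.7],
    [-0.4, -0.2, 11.7]
  ],
  "turn": [
    [0, 0, 0],
    [0, 0, 0],
    [0, 0, 0],
    [0, 0, 0],
    [0, 0, 0],
    [0, 0, 0],
    [0, 0, 0],
    [0, 0, 0],
    [0, 0, 0],
    [0, 0, 0],
    [0, 0, 0],
    [0, 0, 0]
  ],
  "squeeze": 45
}}

```text
time: 11.45
position: [0.5033, 0.2551, 0.1031]
tool_rot: [1.0, -0.0, 0.0, -0.0]
ft_force: [-0.0, -1.0, 4.7]
grip_width: 0.0191
grip_force: 45.0
```

Call:
{"method": "play_rows", "body": {
  "gripper": [1, 1, 1, 1, 1, 1, 1, 1, 1, 1],
  "delta_pos": [
    [0, 0, -1],
    [0, 0, -3],
    [0, 0, -6],
    [0, 0, -9],
    [0, 0, -10],
    [0, 0, -10],
    [0, 4, -10],
    [0.1, 9, -10],
    [0.1, 12, -10],
    [0.1, 12, -10]
  ],
  "turn": [
    [0, 0, 0],
    [0, 0, 0],
    [0, 0, 0],
    [0, 0, 0],
    [0, 0, 0],
    [0, 0, 0],
    [0, 0, 0],
    [0, 0, 0],
    [0, 0, 0],
    [0, 0, 0]
  ]
}}

```text
time: 12.7
position: [0.503, 0.1332, 0.201]
tool_rot: [1.0, -0.002, -0.002, 0.0]
ft_force: [-0.0, 1.1, -1.1]
grip_width: 0.0192
grip_force: 45.0
```

```bash
python3 - <<'E'
from h import *
w=load('w5')
for p in [(465,194.5),(494,193),(521,192)]: print(atz(w,*p,.07,1))
c=snap('wrist','w6');s=snap('scene','sc6');o=robot.get_obs();print(o['position'],o['tool_rot'],o['time'],o['ft_force'],o['grip_width'])
im=np.vstack([cv2.resize(c['color'][120:270,170:570],(800,300)), np.hstack([cv2.resize(s['color'][110:260,260:460],(400,300)),cv2.resize(s['color'][145:245,280:380],(400,300),interpolation=2)])])
cv2.imwrite('pics/c6.png',im[:,:,::-1])
for y in(-.045,0,.045): print(proj(c,np.array([.508-.03*y,.002+y,.07]),1),proj(s,np.array([.508-.03*y,.002+y,.07])))
E
```

```text
[0.50598748 0.0446856  0.07      ]
[0.50835266 0.00195535 0.07      ]
[ 0.51038414 -0.04353423  0.07      ]
[0.50334988 0.13508969 0.20148099] [ 9.99999093e-01 -6.26643215e-04 -1.17183639e-03 -2.17596227e-04] 12.8 [-0.13169144  0.21581056 -2.67952112] 0.018673087223991705
[450.0735263  191.77951503] [311.84520133 182.71704901]
[411.41366484 192.70028426] [324.62293399 194.46007813]
[368.41698373 193.84360858] [338.07021139 206.81843422]
```

View pics/c6.png

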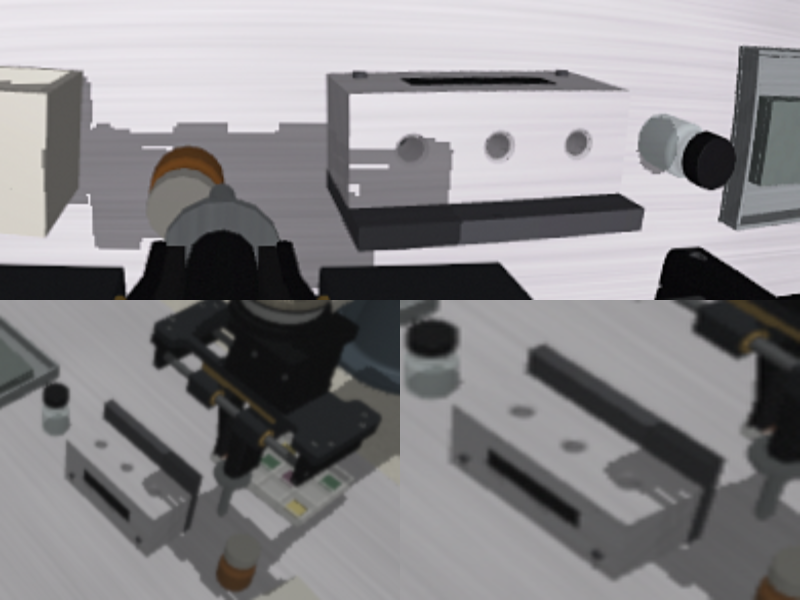

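```bash
python3 - <<'E'
from h import *
for f,b in (('w5',[(465,194),(494,193),(521,192)]),('w6',[(419.5,193),(459,191.5)])):
    c=load(f);g=cv2.cvtColor(c['color'],cv2.COLOR_RGB2GRAY).astype(float)
    for u,v in b:
        u0,v0=int(u)-11,int(v)-11; s=g[v0:v0+23,u0:u0+23]; m=(s<np.percentile(s,60)*.85)
        n,l,st,ce=cv2.connectedComponentsWithStats(m.astype(np.uint8)); 
        for i in range(1,n):
            if st[i,4]>40: p=ce[i]+[u0,v0]; print(f,p,st[i],atz(c,*p,.07,1)[:2])
    print(f,'cam',-np.array(c['R']).T@c['t'])
s=load('sc6')
for p in[(310.5,182),(323.5,193.7)]: print('scene',atz(s,*p,.07))
c=load('w6'); X=np.array([.5035,.1345,.118]); print('tip pred',proj(c,X,1),proj(s,X),'collar',proj(c,X+[0,0,.06],1))
E
```

```text
w5 [464.38392857 193.66071429] [  5   5  12  13 112] [0.50693596 0.04570622]
w5 [494.65591398 192.93548387] [ 7  5 11 13 93] [0.50844647 0.00093141]
w5 [521.11842105 192.19736842] [ 7  6 10 12 76] [ 0.51014121 -0.04380835]
w5 cam [0.58508549 0.25291914 0.37955405]
w6 [413.29333333 192.13333333] [  0   3  13  15 150] [ 5.08590121e-01 -1.37549923e-05]
w6 [452.18103448 190.5862069 ] [  0   4  11  14 116] [ 0.51063988 -0.04544046]
w6 cam [0.58219443 0.13339067 0.36231371]
scene [ 0.51050969 -0.04657025  0.07      ]
scene [ 0.50863436 -0.00122676  0.07      ]
tip pred [276.45182266 213.04878435] [370.62445895 218.55352771] collar [276.19774544 242.9412101 ]
```

Call:
{"method": "play_rows", "body": {
  "gripper": [1, 1, 1, 1, 1, 1, 1, 1, 1, 1],
  "delta_pos": [
    [0.1, 3, 0],
    [0.2, 6, 0],
    [0.4, 8, 0],
    [0.4, 9, 1],
    [0.4, 9, 3],
    [0.4, 9, 4],
    [0.4, 9, 4.5],
    [0.4, 9, 5],
    [0.4, 9, 5.5],
    [0.4, 9, 5.5]
  ],
  "turn": [
    [0, 0, 0],
    [0, 0, 0],
    [0, 0, 0],
    [0, 0, 0],
    [0, 0, 0],
    [0, 0, 0],
    [0, 0, 0],
    [0, 0, 0],
    [0, 0, 0],
    [0, 0, 0]
  ]
}}

```text
time: 14.05
position: [0.5078, 0.0451, 0.1474]
tool_rot: [1.0, -0.0, -0.0, -0.0]
ft_force: [0.4, 0.2, -1.3]
grip_width: 0.0189
grip_force: 45.0
```

Call:
{"method": "play_rows", "body": {
  "gripper": [1, 1, 1, 1, 1],
  "delta_pos": [
    [0, 0, 0.3],
    [0, 0, 0.6],
    [0, 0, 0.9],
    [0, 0, 1.2],
    [0, 0, 1.2]
  ],
  "turn": [
    [0, 0, 0],
    [0, 0, 0],
    [0, 0, 0],
    [0, 0, 0],
    [0, 0, 0]
  ]
}}

```text
time: 14.68
position: [0.5078, 0.045, 0.1353]
tool_rot: [1.0, -0.0, -0.0, -0.0]
ft_force: [-0.0, -0.5, -1.1]
grip_width: 0.0195
grip_force: 45.0
```

Free entry. Now feel for the block at TCP z ≈ 0.123.

Call:
{"method": "play_rows", "body": {
  "gripper": [1, 1, 1, 1, 1, 1],
  "delta_pos": [
    [0, 0, 0.4],
    [0, 0, 0.8],
    [0, 0, 1.1],
    [0, 0, 1.3],
    [0, 0, 1.5],
    [0, 0, 1.5]
  ],
  "turn": [
    [0, 0, 0],
    [0, 0, 0],
    [0, 0, 0],
    [0, 0, 0],
    [0, 0, 0],
    [0, 0, 0]
  ]
}}

```text
time: 15.42
position: [0.5083, 0.0451, 0.1225]
tool_rot: [1.0, 0.0, 0.001, 0.0]
ft_force: [-3.1, 0.8, 12.8]
grip_width: 0.0192
grip_force: 45.0
```

Blocked right at 30 mm. On to the middle well.

Call:
{"method": "play_rows", "body": {
  "gripper": [1, 1, 1, 1, 1, 1, 1, 1, 1, 1, 1, 1],
  "delta_pos": [
    [0, 0, -2],
    [0, 0, -4.5],
    [0, 0, -4.5],
    [0.1, 2.5, -4.5],
    [0.15, 4.5, -4.5],
    [0.15, 4.5, -4.5],
    [0.15, 4.5, -3.5],
    [0.15, 4.5, -2.8],
    [0.15, 4.5, -2.2],
    [0.15, 4.5, -1.6],
    [0.15, 4.5, -1.3],
    [0.15, 4.5, -1.3]
  ],
  "turn": [
    [0, 0, 0],
    [0, 0, 0],
    [0, 0, 0],
    [0, 0, 0],
    [0, 0, 0],
    [0, 0, 0],
    [0, 0, 0],
    [0, 0, 0],
    [0, 0, 0],
    [0, 0, 0],
    [0, 0, 0],
    [0, 0, 0]
  ]
}}

```text
time: 16.92
position: [0.5094, 0.0001, 0.1333]
tool_rot: [1.0, -0.0, -0.0, -0.0]
ft_force: [0.4, 0.2, -1.0]
grip_width: 0.0192
grip_force: 45.0
```

Call:
{"method": "play_rows", "body": {
  "gripper": [1, 1, 1, 1, 1, 1],
  "delta_pos": [
    [0, 0, 0.4],
    [0, 0, 0.8],
    [0, 0, 1],
    [0, 0, 1.2],
    [0, 0, 1.35],
    [0, 0, 1.35]
  ],
  "turn": [
    [0, 0, 0],
    [0, 0, 0],
    [0, 0, 0],
    [0, 0, 0],
    [0, 0, 0],
    [0, 0, 0]
  ]
}}

```text
time: 17.68
position: [0.5094, 0.0, 0.12]
tool_rot: [1.0, -0.0, -0.0, -0.0]
ft_force: [-0.1, -0.7, -1.6]
grip_width: 0.019
grip_force: 45.0
```

Past 30 mm with no force, so this is the open one. Continue down.

Call:
{"method": "play_rows", "body": {
  "gripper": [1, 1, 1, 1, 1, 1, 1],
  "delta_pos": [
    [0, 0, 0.5],
    [0, 0, 1],
    [0, 0, 1.4],
    [0, 0, 1.8],
    [0, 0, 2.1],
    [0, 0, 2.4],
    [0, 0, 2.4]
  ],
  "turn": [
    [0, 0, 0],
    [0, 0, 0],
    [0, 0, 0],
    [0, 0, 0],
    [0, 0, 0],
    [0, 0, 0],
    [0, 0, 0]
  ]
}}

```text
time: 18.55
position: [0.5093, 0.0, 0.0958]
tool_rot: [1.0, -0.0, -0.0, -0.0]
ft_force: [-0.4, 1.1, -1.4]
grip_width: 0.019
grip_force: 45.0
```

Call:
{"method": "play_rows", "body": {
  "gripper": [1, 1, 1, 1],
  "delta_pos": [
    [0, 0, 0.15],
    [0, 0, 0.3],
    [0, 0, 0.45],
    [0, 0, 0.45]
  ],
  "turn": [
    [0, 0, 0],
    [0, 0, 0],
    [0, 0, 0],
    [0, 0, 0]
  ]
}}

```text
time: 19.05
position: [0.5096, -0.0, 0.093]
tool_rot: [1.0, -0.0, 0.0, 0.0]
ft_force: [-3.2, 0.4, 9.7]
grip_width: 0.0188
grip_force: 45.0
```

Collar seated (z as predicted, 10 N). Release, rise clear.

Call:
{"method": "play_rows", "body": {
  "gripper": [-0.4, -0.4, -0.4, -0.4, -0.4, -0.4, -0.4, -0.4, -0.4, -0.4, -0.4, -0.4],
  "delta_pos": [
    [0, 0, -0.1],
    [0, 0, -0.1],
    [0, 0, -0.1],
    [0, 0, -0.1],
    [0, 0, -0.1],
    [0, 0, -0.1],
    [0, 0, -2],
    [0, 0, -6],
    [0, 0, -10],
    [0, 0, -13],
    [0, 0, -13],
    [0, 0, -13]
  ],
  "turn": [
    [0, 0, 0],
    [0, 0, 0],
    [0, 0, 0],
    [0, 0, 0],
    [0, 0, 0],
    [0, 0, 0],
    [0, 0, 0],
    [0, 0, 0],
    [0, 0, 0],
    [0, 0, 0],
    [0, 0, 0],
    [0, 0, 0]
  ]
}}

```text
time: 20.55
position: [0.5087, 0.0002, 0.2208]
tool_rot: [1.0, -0.0, -0.001, -0.0]
ft_force: [0.2, 0.1, -0.1]
grip_width: 0.0609
grip_force: 0.0
```

```bash
python3 - <<'E'
from h import *
c=snap('wrist','w7');o=robot.get_obs();print(o['position'],o['grip_width'],o['ft_force'],o['time'])
g=cv2.cvtColor(c['color'],cv2.COLOR_RGB2GRAY)
p=proj(c,np.array([.5086,0,.136]),1);print('pred handle top',p,'collar',proj(c,np.array([.5086,0,.076]),1))
u,v=p.astype(int);print(g[v-50:v+16:3,u-28:u+29:3])
E
```

```text
[5.08409769e-01 2.39020303e-04 2.20328342e-01] 0.0607609222014099 [ 0.20079046  0.15668046 -0.43360871] 20.6
pred handle top [278.44852213 213.22909737] collar [278.29084666 194.38871946]
[[ 19  33  47  52  54  70  70  87  88  90  90  97  97 105 103 112 113 112
  111]
 [103 103 123 123 145 146 163 167 190 195 202 200 209 208 206 218 229 229
  228]
 [227 226 227 226 226 226 226 226 225 225 226 225 225 225 226 225 224 225
  225]
 [228 229 228 227 228 228 228 228 228 227 227 227 226 227 226 225 225 225
  226]
 [225 225 224 224 224 224 224 226 231 210 184 229 225 224 223 223 224 224
  223]
 [221 221 222 222 222 223 188 118 164 163 160 147 127 224 221 221 220 220
  219]
 [224 224 224 224 225 169 160 154 164 158 157 159 160 149 227 224 224 223
  223]
 [227 227 223 221 182 155 159 153 165 163 160 159 157 158 151 225 221 223
  223]
 [124 125 157 231 155 153 158 137   4  10   8  15 160 156 160 231 229 228
  228]
 [126 125 125 239 158 152 163   6  12  11  14  10  33 156 159 144 227 226
  225]
 [125 125 124 114  87  83  51  12  13  10  13  14  11  86  86  85 121 120
  121]
 [125 125 125 127  90
[... 170 characters left out ...]
  11  15  17  17  13  13  43  88 124 124 124
  124]
 [123 123 124 124 124  88   6  15  13  12  12  16  15  24  93 125 124 125
  125]
 [126 125 126 126 126 132  11  13  87  89  88  62  12   7 125 124 123 124
  124]
 [124 124 124 124 124 130  15  76  89  88  88  89  20   8 121 120 120 119
  119]
 [120 120 120 121 122 126  11  87  88  88  88  88  27   8 123 123 124 123
  124]
 [125 125 124 124 125 125   8  53  89  88  88  90  12  83 122 123 122 122
  122]
 [124 124 125 126 126 126 125  11  47  93  94  28  15  92  75  74  61  61
   51]
 [ 32  32  32  34  34  33  34  34  28  12  16  25  36  36  36  36  37  36
   36]
 [ 36  35  36  34  35  35  35  36  35  34  35  35  34  34  33  33  34  34
   34]]
```

Probe stands upright, its collar on the block, gripper clear.

```bash
python3 -c "
from rig import robot
print(robot.hand_in())"
```

```text
the job is handed in; nothing more can be done
None
```

The job is handed in at about 20.6 s: the cover lies flat, knob up, in the tray, and the thin probe is fully home in the open middle well (well 1); I moved nothing else, and the hand-in returned no verdict.

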